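# Wedge the swing guard shut

### The job

The little grey guard on the steel fixture plate swings loose and stands ajar. Take the thick wooden wedge (not the thin shim, which would slip straight through), lay it flat on the plate in front of the guard, and tap or push it thin end first, square under the middle of the guard, until the guard is shut against its stop and firmly jammed. Leave the wedge jammed there and the shim where it lies.

Things in the scene. Friction and masses are not known exactly. Their poses are not given: they have to be found in the camera images.
- wedge_grip (a point): Loose wooden wedge, 170 mm long, 36 wide, flat below, top sloping from 34 mm high at the thick end to 6 at the thin end; about 80 g. Lies flat. Point: on its centre line 50 mm from the thick end, half-way up (13 mm above the underside), a good place to hold it across its width. y points to the thin end, whose tip is 120 mm off along +y; x across, z up.
- shim_center (a point): Loose thin wooden shim, 120 mm long, 36 wide, 4 to 11 mm high: lower than the gap under the guard, so it cannot jam it. Not to be used. Point: its centre, 4 mm above its underside. y points to its thin end.
- guard_gap (a point): Point on top of the fixed steel plate (8 mm thick), below the middle of the shut guard. x points to the hinge post (60 mm away), z up, y is the driving direction, square to the shut guard: start on the -y side. Plate: x -70 to 75, y -170 to 110 mm. Stop peg behind the guard's free end at x = -53: keep the wedge near x = 0. Jammed, the wedge's tip is about 70 mm past this point.
- guard (a joint): Grey steel panel 10 mm thick, 8 to 120 mm from its upright hinge, lower edge 18 mm and top 75 mm above the plate. Value: opening in rad, 0 shut against the stop, growing as the free end swings to -y of guard_gap; starts 0.1 to 0.3. Turns easily: a wedge driven under it to +y carries it shut by friction, then jams where it is 18 mm high; a push of about 12 N along +y jams it well.

How it is judged (in metres and radians):
At the end, for the whole second after the job is handed in: The guard is shut (within 0.05 rad); the wedge lies flat (within 0.1 rad) and at rest under it, let go, within 0.3 rad of square and its grip point within 35 mm of the guard's middle sideways and no more than 75 mm short of it; and it is jammed: it presses on the guard with more than 2 N (value of joint guard below 0.05 rad and contact force between wedge and guard above 2 N and y of wedge_grip in the frame of guard_gap above -0.075 m and x of wedge_grip in the frame of guard_gap between -0.035 and 0.035 m and angle between the y axis of wedge_grip and the y axis of guard_gap, either way round below 0.3 rad and angle between wedge_grip's own z axis and vertical below 0.1 rad and linear speed of wedge below 0.01 m/s); the robot touches nothing.
It fails at once if the thin shim is moved by more than 40 mm (distance of shim_center from where it was at the start of the episode above 0.04 m).
It also fails if it takes over 42 s, if anything falls off the work surface, if the arm or the gripper's body presses on something with over 40 N, if the wrist force passes 120 N, or if a joint passes its speed limit or range.

### The arm

A 6-joint arm with a two-finger parallel gripper is mounted at the origin on a cart in front of the work surface, level with it; the furniture and walls round the work are solid. World frame = base frame: x ahead of the robot, y to its left, z up, the work surface at z = 0. Lengths are in mm, angles in rad, forces in N, time in s.
With the tool pointing down it reaches from about 275 to 1000 mm from the base axis. Payload 8.4 kg.
Tool frame: the origin (TCP) lies on the centre line of the jaws, within the pads' length; the fingertips stand r.tip_reach ahead of it and the grasp point (between the pads) lies 11 mm behind it (r.tip_reach is the distance from the TCP to the fingertips, in mm); z points along the fingers, y is the line along which they close (so a half turn about z gives the same grasp; the last joint's range is limited). The gripper opens to 85 mm and grips with 20 to 120 N. Pads are 22 mm wide; open, the fingers measure 114 mm over their backs; the gripper's body (76 mm by 85 mm) begins 54 mm behind the grasp point. The pads swing forward as they close: fully open they stand 13 mm farther back than shut.
Start: joints at [1.13, 0.353, 1.633, -0, 1.155, -0.002], TCP at [265.532, 565.792, 239.281] pointing down, gripper open.
Joint ranges: [-2.63, 2.63], [-0.92, 2.1], [0.06, 2.66], [-1.3, 4.44], [0, 2.69], [-3.02, 3.02]. Speed limits (rad/s): [2.22, 2.22, 2.79, 3.14, 3.14, 3.14].

### API

Orientations are given as [roll, pitch, yaw] about the fixed x, y, z axes, in that order (R = Rz(yaw) Ry(pitch) Rx(roll)).
In Python, from rig import r gives the robot as it stands.
- The arm moves only by the tool carry_out, never from a script. Its argument "targets" is a list of rows, each an object with "dp": the shift along the tool's x, y, z in mm, a list of three; "yaw": the turn about the tool's z in degrees. A call has 1 to 12 rows; each row is the pose to reach, as a shift and turn from the pose commanded when the call began, along the tool's axes at that moment; what a row does not reach only later rows make up. A row lasts 1/8 s, in which the tool goes at most 62.5 mm and 10.7 degrees, less where a joint would pass 70% of its speed; a pose out of reach is approached as far as the arm can. A call with a gripper value outside its range is refused whole. "fingers" is the opening, from -1 (shut) to 1 (fully open), so that 0 is half open, set as the call begins (left out, the last holds). The fingers move at their own pace and stop on an object; "grip_force" is the grip in N (left out, the last holds). Time passes only in rows, so rows that repeat a pose let the fingers close. It gives the time, the measured TCP pose, the force, the opening and the grip force at its end, in the units of the state.
- r.sense(): the state, without advancing time (a new reading comes with each control period).
- r.grab_frame(name): name is "side" or "top" or "wrist"; returns the picture (480x640x3 uint8, red, green, blue); there is no depth.
- r.get_calibration(name): a dict with "fx", "fy", "cx", "cy" (pixels), "rvec" (rotation vector, rad) and "tvec" (3), from world to camera coordinates, as OpenCV has them. Camera axes: x right, y down, z forward; pixel columns grow to the right and rows downward; lengths in mm; the calibration is good to about 2 mm. A picture is of the moment at which its call begins: read the wrist's pose just before it. get_calibration takes no time and is no camera call; for the wrist camera it gives the pose at the moment of the call.
- r.sign_off(): hands the job in; it is judged then, once.
The state is a dict: "clock": time; "qpos": joint angles; "qvel": joint speeds; "joint_efforts": joint torques, N m; "eef_pos": TCP position; "tcp_rot": TCP orientation; "contact_force": force on the tool from outside, world axes, zero at the start; "wrist_torque": the same for the moment, N m; "opening": opening from 0.0 (shut) to 1.0 (fully open); "grasp_force": force on a finger pad.
Only numpy, scipy, OpenCV 4.12 (cv2) and the standard library are available. Lean on these libraries where they do the work, as an engineer would, in place of code of your own. Each camera call takes 0.05 s, during which the arm holds its last target. There are 200 camera calls.

## Working session

There is one attempt and no reset: what is moved stays moved. The work goes in short steps, Python scripts to look and compute and a tool call to move; the robot and the scene stay as the last step left them, time stands still between calls to the robot, and variables do not carry over. Pictures are saved under pics/ and viewed, at most 10 in all, crops included, and the job is handed in when it is done.

Besides the shell and the picture viewer there is one more tool, called after "Request:" in YAML: its name, and indented under it one key for each argument. carry_out: Moves the arm, as the interface text tells. Its arguments: {"type":"object","properties":{"targets":{"type":"array","items":{"type":"object","properties":{"dp":{"type":"array","items":{"type":"number"}},"yaw":{"type":"number"}}}},"fingers":{"type":"number"},"grip_force":{"type":"number"}},"required":["targets"]}

```bash
mkdir -p pics; ls; python3 - <<'E'
from rig import r
import cv2
s=r.sense(); print(s, r.tip_reach)
for n in("top","side"):
    im=r.grab_frame(n); cv2.imwrite(f"pics/{n}0.png",im[:,:,::-1]); print(n,r.get_calibration(n))
E
```

```text
pics
{'clock': 0.0, 'qpos': array([ 1.12958283e+00,  3.53651864e-01,  1.63417681e+00, -1.52876925e-05,
        1.15516962e+00, -2.40087955e-03]), 'qvel': array([-0.00079376, -0.00091326,  0.00029269,  0.00116968, -0.00086935,
       -0.00045431]), 'joint_efforts': array([-7.11673074e-04, -6.05251479e+01, -3.42073953e+01, -1.81674013e-04,
        9.23661108e-03,  1.61957743e-06]), 'eef_pos': array([265.34020685, 565.34902315, 238.54108392]), 'tcp_rot': array([-3.14018698e+00,  1.06026544e-05,  2.70278623e+00]), 'contact_force': array([ 0.55783332,  0.24041343, -0.44339808]), 'wrist_torque': array([ 0.04315922, -0.06379041,  0.01908037]), 'grasp_force': 0.0, 'opening': 1.0020304739093346} 8.0
top {'fx': 552.5318925051056, 'fy': 552.5318925051056, 'cx': 317.48882613428253, 'cy': 238.68789755777885, 'rvec': array([ 2.19416776, -2.15773034,  0.10426149]), 'tvec': array([-106.34940003,  514.22051447, 1169.43103098])}
side {'fx': 618.7379679560333, 'fy': 618.7379679560333, 'cx': 316.664636146765, 'cy': 244.8384944115999, 'rvec': array([ 2.18932924, -0.7575002 ,  0.31022905]), 'tvec': array([-503.59324781,  199.79702344, 1240.08819051])}
```

View pics/top0.png

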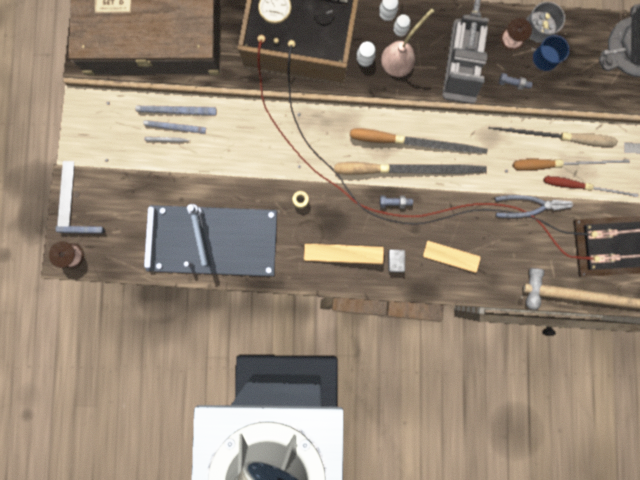

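View pics/side0.png

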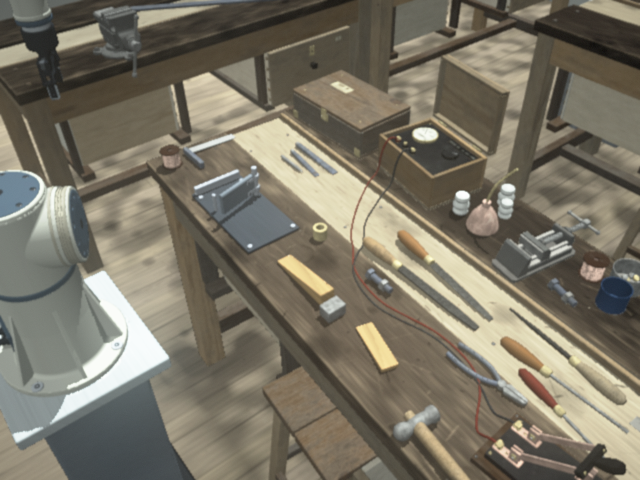

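```bash
cat > h.py <<'E'
import cv2, numpy as np
from rig import r
def P(n,pts,c=None):
    c=c or r.get_calibration(n); K=np.array([[c['fx'],0,c['cx']],[0,c['fy'],c['cy']],[0,0,1]])
    return cv2.projectPoints(np.array(pts,float).reshape(-1,3),c['rvec'],c['tvec'],K,None)[0].reshape(-1,2)
def U(n,pts,z,c=None):
    "pixels to world at height z"
    c=c or r.get_calibration(n); R=cv2.Rodrigues(c['rvec'])[0]; o=-R.T@c['tvec']; out=[]
    for (u,v),zz in zip(pts,np.broadcast_to(z,len(pts))):
        d=R.T@np.array([(u-c['cx'])/c['fx'],(v-c['cy'])/c['fy'],1]); out.append(o+d*(zz-o[2])/d[2])
    return np.array(out)
def crop(src,dst,x,y,w,h,k):
    im=cv2.imread(src)[y:y+h,x:x+w]; cv2.imwrite(dst,cv2.resize(im,None,fx=k,fy=k,interpolation=cv2.INTER_CUBIC))
E
python3 - <<'E'
from h import *
a=cv2.imread('pics/top0.png')[195:285,135:395]; b=cv2.imread('pics/side0.png')[160:310,185:385]
a=cv2.resize(a,None,fx=3,fy=3,interpolation=2); b=cv2.resize(b,None,fx=2,fy=2,interpolation=2)
o=np.zeros((a.shape[0]+b.shape[0],800,3),np.uint8); o[:a.shape[0],:a.shape[1]]=a; o[a.shape[0]:,:b.shape[1]]=b
cv2.imwrite('pics/c1.png',o); print(o.shape)
print(U('top',[(304,254),(383,256),(146,240),(276,242),(425,250),(480,263)],[0,0,8,8,0,0]).round())
print(P('top',[(265,565,239)]),P('side',[(265,565,239)]))
E
```

```text
(570, 800, 3)
[[ 484.  -69.    0.]
 [ 482. -242.    0.]
 [ 508.  277.    8.]
 [ 509.   -7.    8.]
 [ 497. -335.    0.]
 [ 471. -456.    0.]]
[[-68.0706974  365.43701499]] [[57.93159873 91.60036842]]
```

View pics/c1.png

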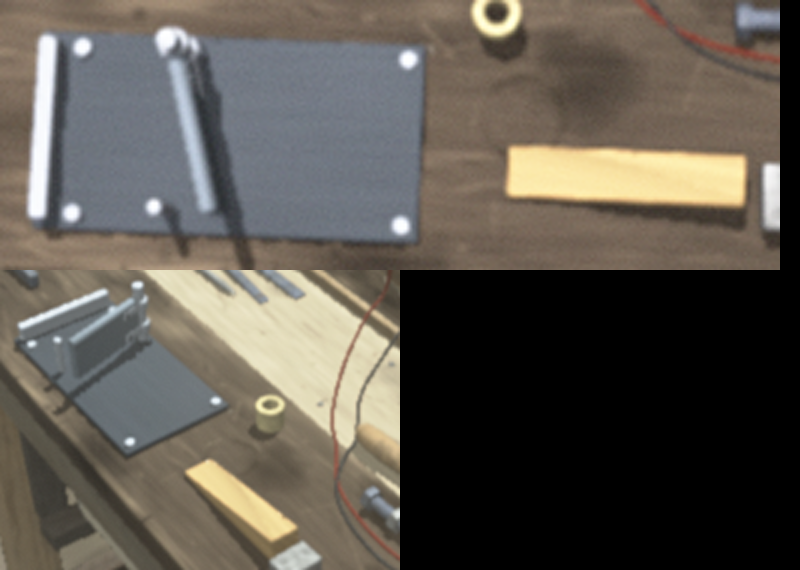

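```bash
python3 - <<'E'
from h import *
f=lambda l:[(x/3+135-.33,y/3+195-.33) for x,y in l]
p=U('top',f([(427,47),(416,243),(33,229),(45,33)]),[8,8,8,8]); print(p.round(1))
w=U('top',f([(508,145),(507,197),(746,155),(744,207)]),[6,6,34,34]); print(w.round(1))
t=(w[0]+w[1])/2;k=(w[2]+w[3])/2; d=(t-k)[:2]; L=np.linalg.norm(d); print('wedge L',L,'ang',np.degrees(np.arctan2(-d[0],d[1])), 'grip',k[:2]+d/L*50, t[:2]-d/L*120)
# plate: y axis from edges
ds=[p[2]-p[1],p[3]-p[0]]; 
for q in ds: print(np.linalg.norm(q),np.degrees(np.arctan2(-q[0],q[1])))
x=p[0]-p[1]; print(np.linalg.norm(x),np.degrees(np.arctan2(x[1],x[0])))
y=(p[2]-p[1])[:2]; y/=np.linalg.norm(y); X=np.array([y[1],-y[0]])
print('gap', p[1][:2]+70*X+170*y, p[0][:2]-75*X+170*y)
# hinge top , block corners
print(U('top',f([(171,42),(153,207)]),[83,40]).round())
c=r.get_calibration('top');R=cv2.Rodrigues(c['rvec'])[0];print(-R.T@c['tvec'])
print(U('top',f([(764,165),(764,229)]),[25,25]).round())
E
```

```text
[[578.5  -7.7   8. ]
 [435.   -3.1   8. ]
 [440.5 274.5   8. ]
 [584.  272.2   8. ]]
[[ 507.6  -68.4    6. ]
 [ 469.6  -68.4    6. ]
 [ 501.  -238.9   34. ]
 [ 463.8 -237.6   34. ]]
wedge L 169.96718072202754 ang -2.0902886350650385 grip [ 484.21585375 -188.2777941 ] [ 484.21465669 -188.31059154]
277.7008898618807 -1.1355073397398616
280.0214038164575 -1.1334623036573255
143.52481622413356 -1.8501782075349504
gap [508.37858445 165.46844495] [506.85705129 163.7080613 ]
[[568. 163.  83.]
 [457. 181.  40.]]
[ 406.19691131  -94.22917082 1212.19915905]
[[ 495. -253.   25.]
 [ 449. -253.   25.]]
```

Request:
carry_out:
  targets:
    - {"dp": [-44, -50, 0], "yaw": 6}
    - {"dp": [-88, -100, 0], "yaw": 12}
    - {"dp": [-131, -150, 0], "yaw": 18}
    - {"dp": [-174, -200, 0], "yaw": 24}
    - {"dp": [-218, -250, 0], "yaw": 30}
    - {"dp": [-261, -300, 0], "yaw": 36}
    - {"dp": [-305, -350, 10], "yaw": 42}
    - {"dp": [-348, -400, 25], "yaw": 48}
    - {"dp": [-392, -450, 40], "yaw": 54}
    - {"dp": [-435, -500, 60], "yaw": 60}
    - {"dp": [-479, -550, 80], "yaw": 66}
    - {"dp": [-522, -599, 100], "yaw": 67}
  fingers: 1

```text
clock: 1.6
eef_pos: [468.6, -147.8, 155.1]
tcp_rot: [3.141, -0.0, 1.531]
contact_force: [1.2, 0.5, 0.8]
opening: 0.998
grasp_force: 0.0
```

Request:
carry_out:
  targets:
    - {"dp": [0, 0, 0], "yaw": 0}
    - {"dp": [0, 0, 0], "yaw": 0}

```text
clock: 1.85
eef_pos: [467.8, -145.4, 155.3]
tcp_rot: [-3.14, -0.001, 1.532]
contact_force: [-0.2, 0.5, 0.2]
opening: 0.995
grasp_force: 0.0
```

```bash
python3 - <<'E'
from h import *
c=r.get_calibration('wrist'); s=r.sense(); cv2.imwrite('pics/w1.png',r.grab_frame('wrist')[:,:,::-1]); np.save('w1.npy',[c['rvec'],c['tvec']]); print(s['eef_pos'],s['tcp_rot'],c)
E
```

```text
[ 467.78249873 -145.4263466   155.27643131] [-3.14020761e+00 -6.52163816e-04  1.53244981e+00] {'fx': 415.0964360243643, 'fy': 415.0964360243643, 'cx': 323.95851345484476, 'cy': 237.71820074993545, 'rvec': array([-2.81576883,  0.05457401,  0.01239098]), 'tvec': array([-473.08102768, -135.10832934,  262.15740568])}
```

View pics/w1.png

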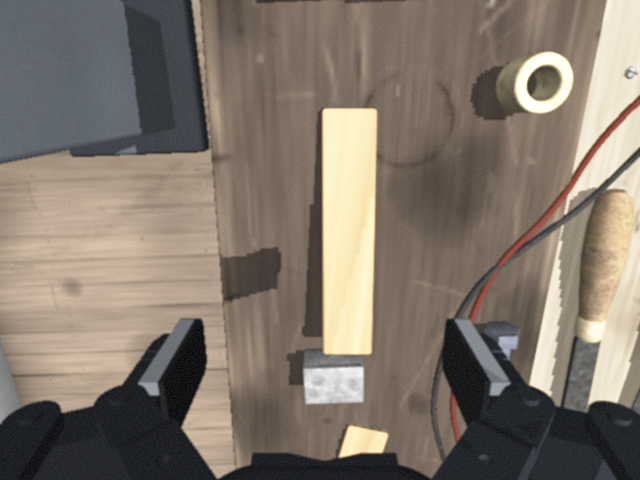

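```bash
python3 - <<'E'
from h import *
c=r.get_calibration('wrist')
for zz in([6,6,34,34],[34,34,6,6]):
    w=U('wrist',[(323,108),(377,109),(323,353),(371,354)],zz); t=(w[0]+w[1])/2;k=(w[2]+w[3])/2; d=(t-k)[:2]; L=np.linalg.norm(d)
    print(w.round(1).tolist(),L,np.degrees(np.arctan2(d[0],d[1])),'at40',k[:2]+d/L*40,t[:2]-d/L*130)
E
```

```text
[[470.3, -68.6, 6.0], [505.6, -70.5, 6.0], [463.9, -236.3, 34.0], [498.4, -238.4, 34.0]] 167.9706316884468 2.309746886043106 at40 [ 482.78681985 -197.39933971] [ 482.70503271 -199.42705927]
[[470.4, -67.9, 34.0], [502.3, -69.7, 34.0], [463.1, -255.3, 6.0], [501.4, -257.6, 6.0]] 187.71421072192746 1.2599103606178725 at40 [ 483.09360591 -216.48406199] [ 483.48310264 -198.77413387]
```

Request:
carry_out:
  targets:
    - {"dp": [-26, 9, 0], "yaw": 0}
    - {"dp": [-52, 17, 10], "yaw": 0}
    - {"dp": [-52, 17, 50], "yaw": 0}
    - {"dp": [-52, 17, 90], "yaw": 0}
    - {"dp": [-52, 17, 120], "yaw": 0}
    - {"dp": [-52, 17, 137], "yaw": 0}
    - {"dp": [-52, 17, 143], "yaw": 0}
    - {"dp": [-52, 17, 143], "yaw": 0}

```text
clock: 2.9
eef_pos: [483.9, -198.0, 13.2]
tcp_rot: [3.141, 0.0, 1.534]
contact_force: [0.7, 0.8, -0.5]
opening: 1.004
grasp_force: 0.0
```

Request:
carry_out:
  targets:
    - {"dp": [0, 0, 0], "yaw": 0}
    - {"dp": [0, 0, 0], "yaw": 0}
    - {"dp": [0, 0, 0], "yaw": 0}
    - {"dp": [0, 0, 0], "yaw": 0}
    - {"dp": [0, 0, 0], "yaw": 0}
    - {"dp": [0, 0, 0], "yaw": 0}
    - {"dp": [0, 0, 0], "yaw": 0}
    - {"dp": [0, 0, 0], "yaw": 0}
  fingers: -1
  grip_force: 50

```text
clock: 3.9
eef_pos: [484.0, -198.5, 13.3]
tcp_rot: [3.141, 0.0, 1.533]
contact_force: [-0.8, 1.0, 6.2]
opening: 0.409
grasp_force: 50.4
```

Request:
carry_out:
  targets:
    - {"dp": [0, 0, -20], "yaw": 0}
    - {"dp": [0, 0, -45], "yaw": 0}
    - {"dp": [30, 2, -50], "yaw": 0}
    - {"dp": [70, 5, -50], "yaw": 0}
    - {"dp": [110, 8, -50], "yaw": -1}
    - {"dp": [150, 11, -50], "yaw": -1}
    - {"dp": [180, 12.5, -50], "yaw": -1}
    - {"dp": [188.5, 12.5, -50], "yaw": -1}
    - {"dp": [188.5, 12.5, -40], "yaw": -1}
    - {"dp": [188.5, 12.5, -25], "yaw": -1}
    - {"dp": [188.5, 12.5, -20], "yaw": -1}
    - {"dp": [188.5, 12.5, -20], "yaw": -1}

```text
clock: 5.4
eef_pos: [502.4, -10.9, 31.8]
tcp_rot: [-3.14, 0.0, 1.55]
contact_force: [-0.5, 0.5, -0.2]
opening: 0.411
grasp_force: 50.0
```

```bash
python3 - <<'E'
from h import *
s=r.sense(); a=r.grab_frame('wrist')[:,:,::-1]; b=r.grab_frame('side')[160:310,185:385,::-1]
a=cv2.resize(a,(400,300)); b=cv2.resize(b,(400,300),interpolation=2)
cv2.imwrite('pics/p1.png',np.hstack([a,b])); print(s['clock'],s['eef_pos'],s['tcp_rot'],s['opening'],s['contact_force'])
E
```

```text
5.4 [502.40173353 -10.92430652  31.822127  ] [-3.13993467e+00  3.99337228e-05  1.54998901e+00] 0.4111951821196171 [-0.48696408  0.45012273 -0.19589489]
```

View pics/p1.png

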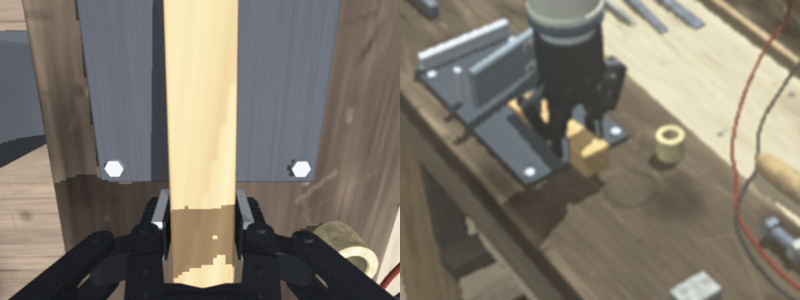

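Request:
carry_out:
  targets:
    - {"dp": [0, 1.5, 5], "yaw": 0}
    - {"dp": [0, 1.5, 9], "yaw": 0}
    - {"dp": [0, 1.5, 10], "yaw": 0}
    - {"dp": [0, 1.5, 10], "yaw": 0}

```text
clock: 6.0
eef_pos: [504.4, -10.3, 22.6]
tcp_rot: [-3.141, 0.0, 1.551]
contact_force: [0.4, -0.1, -1.1]
opening: 0.408
grasp_force: 50.0
```

Request:
carry_out:
  targets:
    - {"dp": [0, 0, 1], "yaw": 0}
    - {"dp": [10, 0, 1], "yaw": 0}
    - {"dp": [20, 0, 1], "yaw": 0}
    - {"dp": [30, 0, 1], "yaw": 0}
    - {"dp": [40, 0, 1], "yaw": 0}
    - {"dp": [50, 0, 1], "yaw": 0}
    - {"dp": [60, 0, 1], "yaw": 0}
    - {"dp": [70, 0, 1], "yaw": 0}
    - {"dp": [78, 0, 1], "yaw": 0}
    - {"dp": [85, 0, 1], "yaw": 0}
    - {"dp": [90, 0, 1], "yaw": 0}
    - {"dp": [90, 0, 1], "yaw": 0}

```text
clock: 7.5
eef_pos: [506.3, 79.9, 21.6]
tcp_rot: [3.142, 0.0, 1.551]
contact_force: [-0.4, 0.1, -0.6]
opening: 0.409
grasp_force: 50.0
```

Request:
carry_out:
  targets:
    - {"dp": [2, 0, 0], "yaw": 0}
    - {"dp": [4, 0, 0], "yaw": 0}
    - {"dp": [6, 0, 0], "yaw": 0}
    - {"dp": [8, 0, 0], "yaw": 0}
    - {"dp": [10, 0, 0], "yaw": 0}
    - {"dp": [12, 0, 0], "yaw": 0}
    - {"dp": [14, 0, 0], "yaw": 0}
    - {"dp": [16, 0, 0], "yaw": 0}
    - {"dp": [17, 0, 0], "yaw": 0}
    - {"dp": [18, 0, 0], "yaw": 0}

```text
clock: 8.75
eef_pos: [506.6, 97.7, 21.6]
tcp_rot: [-3.141, 0.0, 1.551]
contact_force: [-0.1, -0.9, -2.7]
opening: 0.413
grasp_force: 49.9
```

Request:
carry_out:
  targets:
    - {"dp": [1, 0, 0], "yaw": 0}
    - {"dp": [2, 0, 0], "yaw": 0}
    - {"dp": [3, 0, 0], "yaw": 0}
    - {"dp": [4, 0, 0], "yaw": 0}
    - {"dp": [5, 0, 0], "yaw": 0}
    - {"dp": [5, 0, 0], "yaw": 0}

```text
clock: 9.5
eef_pos: [506.8, 102.7, 21.6]
tcp_rot: [3.142, -0.0, 1.551]
contact_force: [0.3, -0.7, -3.8]
opening: 0.411
grasp_force: 50.0
```

```bash
python3 - <<'E'
from h import *
a=r.grab_frame('wrist')[:,:,::-1]; b=r.grab_frame('side')[160:310,185:385,::-1]
a=cv2.resize(a,(400,300)); b=cv2.resize(b,(400,300),interpolation=2)
cv2.imwrite('pics/p2.png',np.hstack([a,b]))
E
```

```text
(no output)
```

View pics/p2.png

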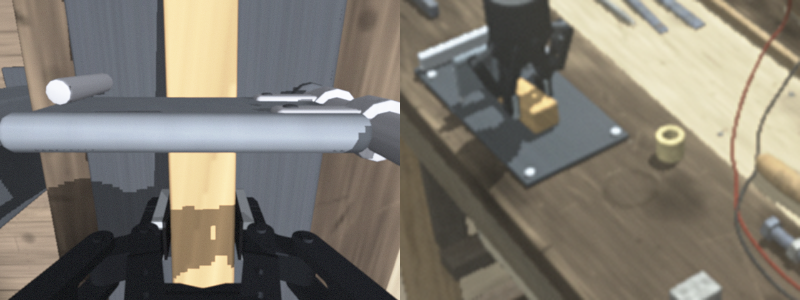

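Request:
carry_out:
  targets:
    - {"dp": [1, 0, 0], "yaw": 0}
    - {"dp": [2, 0, 0], "yaw": 0}
    - {"dp": [3, 0, 0], "yaw": 0}
    - {"dp": [4, 0, 0], "yaw": 0}
    - {"dp": [4, 0, 0], "yaw": 0}

```text
clock: 10.22
eef_pos: [506.4, 105.2, 21.4]
tcp_rot: [-3.141, 0.002, 1.552]
contact_force: [0.9, -13.3, -4.5]
opening: 0.408
grasp_force: 50.3
```

Request:
carry_out:
  targets:
    - {"dp": [0.7, 0, 0], "yaw": 0}
    - {"dp": [0.7, 0, 0], "yaw": 0}
    - {"dp": [0.7, 0, 0], "yaw": 0}

```text
clock: 10.6
eef_pos: [506.4, 105.4, 21.4]
tcp_rot: [-3.141, 0.002, 1.552]
contact_force: [0.8, -17.5, -3.3]
opening: 0.41
grasp_force: 50.4
```

Request:
carry_out:
  targets:
    - {"dp": [0, 0, 0], "yaw": 0}
    - {"dp": [0, 0, 0], "yaw": 0}
    - {"dp": [0, 0, 0], "yaw": 0}
    - {"dp": [0, 0, 0], "yaw": 0}
    - {"dp": [0, 0, 0], "yaw": 0}
    - {"dp": [-2, 0, -10], "yaw": 0}
    - {"dp": [-4, 0, -30], "yaw": 0}
    - {"dp": [-6, 0, -60], "yaw": 0}
    - {"dp": [-8, 0, -90], "yaw": 0}
    - {"dp": [-40, 0, -120], "yaw": 0}
    - {"dp": [-70, 0, -120], "yaw": 0}
    - {"dp": [-70, 0, -120], "yaw": 0}
  fingers: 1

```text
clock: 12.1
eef_pos: [505.5, 35.9, 142.7]
tcp_rot: [3.14, 0.0, 1.549]
contact_force: [0.2, 0.2, -0.0]
opening: 1.001
grasp_force: 0.0
```

```bash
python3 - <<'E'
from h import *
a=r.grab_frame('wrist')[:,:,::-1]; b=r.grab_frame('side')[160:310,185:385,::-1]
a=cv2.resize(a,(400,300)); b=cv2.resize(b,(400,300),interpolation=2)
cv2.imwrite('pics/p3.png',np.hstack([a,b])); 
E
```

```text
(no output)
```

View pics/p3.png

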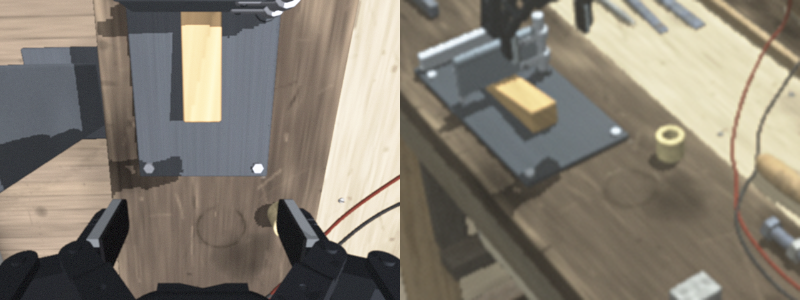

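Request:
carry_out:
  targets:
    - {"dp": [-12, 0, 0], "yaw": 0}
    - {"dp": [-12, 0, 0], "yaw": 0}
    - {"dp": [-12, 0, 0], "yaw": 0}
    - {"dp": [-12, 0, 30], "yaw": 0}
    - {"dp": [-12, 0, 65], "yaw": 0}
    - {"dp": [-12, 0, 95], "yaw": 0}
    - {"dp": [-12, 0, 113], "yaw": 0}
    - {"dp": [-12, 0, 117], "yaw": 0}
    - {"dp": [-4, 0, 117], "yaw": 0}
    - {"dp": [4, 0, 117], "yaw": 0}
    - {"dp": [10, 0, 117], "yaw": 0}
    - {"dp": [13, 0, 117], "yaw": 0}
  fingers: -1

```text
clock: 13.7
eef_pos: [506.0, 50.9, 25.1]
tcp_rot: [3.141, -0.0, 1.552]
contact_force: [1.5, 0.7, 0.4]
opening: 0.003
grasp_force: 0.0
```

Request:
carry_out:
  targets:
    - {"dp": [1, 0, 0], "yaw": 0}
    - {"dp": [2, 0, 0], "yaw": 0}
    - {"dp": [3, 0, 0], "yaw": 0}
    - {"dp": [4, 0, 0], "yaw": 0}
    - {"dp": [4, 0, 0], "yaw": 0}

```text
clock: 14.32
eef_pos: [505.8, 52.6, 24.7]
tcp_rot: [-3.141, 0.002, 1.552]
contact_force: [0.1, -13.0, 2.0]
opening: -0.003
grasp_force: 6.9
```

Request:
carry_out:
  targets:
    - {"dp": [1, 0, 0], "yaw": 0}
    - {"dp": [1, 0, 0], "yaw": 0}
    - {"dp": [1, 0, 0], "yaw": 0}

```text
clock: 14.7
eef_pos: [505.7, 52.9, 24.7]
tcp_rot: [-3.141, 0.003, 1.552]
contact_force: [0.4, -19.8, 3.1]
opening: 0.0
grasp_force: 10.0
```

Request:
carry_out:
  targets:
    - {"dp": [-3, 0, 0], "yaw": 0}
    - {"dp": [-15, 0, 0], "yaw": 0}
    - {"dp": [-30, 0, -10], "yaw": 0}
    - {"dp": [-40, 0, -50], "yaw": 0}
    - {"dp": [-45, 0, -100], "yaw": 0}
    - {"dp": [-45, 0, -120], "yaw": 0}
    - {"dp": [-45, 0, -120], "yaw": 0}

```text
clock: 15.58
eef_pos: [506.1, 9.6, 146.7]
tcp_rot: [3.138, -0.0, 1.55]
contact_force: [0.5, -0.3, -1.1]
opening: 0.0
grasp_force: 0.0
```

```bash
python3 - <<'E'
from h import *
a=r.grab_frame('wrist')[:,:,::-1]; b=r.grab_frame('side')[160:310,185:385,::-1]
t=r.grab_frame('top')[:,:,::-1]
a=cv2.resize(a,(400,300)); b=cv2.resize(b,(400,300),interpolation=2)
cv2.imwrite('pics/p4.png',np.vstack([np.hstack([a,b]),cv2.resize(t[195:285,135:375],(800,300),interpolation=2)])); print(r.sense()['contact_force'])
E
```

```text
[ 0.52729895 -0.84557238  0.81155314]
```

View pics/p4.png

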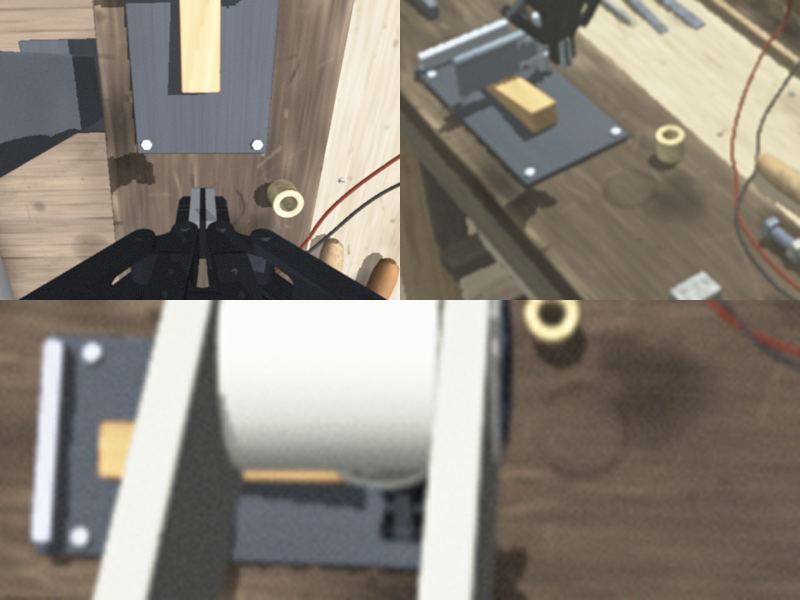

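The wedge's tip shows on the far side of the guard. The guard is shut, the wedge lies flat and square near the middle, and the arm is clear of everything.

```bash
python3 -c "
from rig import r
print(r.sign_off())"
```

```text
the job is handed in; nothing more can be done
None
```

I handed the job in with the thick wedge jammed flat and square under the shut guard: it held against a push of about 20 N from behind. I let it go and moved the arm clear, and the shim was never touched; sign-off returned no verdict, so I don't know how it was judged.

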